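# Seat the tall circuit board and start its test

## Robot

A 6-joint arm with a two-finger parallel gripper is mounted at the origin on the work surface. World frame = base frame: x ahead of the robot, y to its left, z up, the work surface at z = 0. Lengths are in m, angles in rad, forces in N, time in s.
With the tool pointing down it reaches from about 0.225 to 0.725 m from the base axis. Payload 3.1 kg.
Tool frame: the origin (TCP) lies between the finger pads, 19 mm behind the fingertips; this is the grasp point; z points along the fingers, y is the line along which they close (so a half turn about z gives the same grasp; the last joint's range is limited). The gripper opens to 85 mm and grips with 20 to 120 N. Pads are 22 mm wide; open, the fingers measure 114 mm over their backs; the gripper's body (76 mm by 85 mm) begins 54 mm behind the grasp point. The pads swing forward as they close: fully open they stand 13 mm farther back than shut.
Start: joints at [1.211, 0.048, 0.099, 1.622, 0, 1.443], TCP at [0.121, 0.511, 0.25] pointing down, gripper open.
Joint ranges: [-2.91, 2.91], [-0.99, 1.94], [-1.21, 1.42], [-2.12, 2.29], [-1.49, 1.47], [-3.14, 3.14]. Speed limits (rad/s): [2.79, 2.79, 3.14, 3.14, 3.14, 3.14].

## Interface

Orientations are given as a unit quaternion [x, y, z, w].
In Python, from plant import read_state, eyes, bot gives the robot as it stands.
- The arm moves only by the tool send_rows, never from a script. Its argument "series" is a list of rows, each an object of numbers: "grip": the opening, from -1 (shut) to 1 (fully open); "tx", "ty", "tz": the shift along the tool's x, y, z in m; "spin": the turn about the tool's z in rad. A call has 1 to 20 rows; each row is the pose to reach, as a shift and turn from the pose commanded when the call began, along the tool's axes at that moment; what a row does not reach only later rows make up. A row lasts 1/10 s, in which the tool goes at most 50 mm and 8.59 degrees, less where a joint would pass 70% of its speed; a pose out of reach is approached as far as the arm can. A call with a gripper value outside its range is refused whole. The fingers move at their own pace and stop on an object; "newtons" is the grip in N (left out, the last holds). Time passes only in rows, so rows that repeat a pose let the fingers close. It gives the time, the measured TCP pose, the force, the opening and the grip force at its end, in the units of the state.
- read_state(): the state, without advancing time (a new reading comes with each control period).
- eyes.snapshot(name): name is "scene" or "side" or "wrist"; returns a dict with "pixels" (384x512x3 uint8, red, green, blue), "depth" (384x512 float32, m along the optical axis (not along the pixel's ray), 0 where there is no reading), "intrinsics" (3x3 intrinsics, pixels), "xyz" and "attitude" of the camera in the world. Camera axes: x right, y down, z forward; pixel columns grow to the right and rows downward; lengths in m; the calibration is good to about 2 mm. A picture is of the moment at which its call begins.
- bot.close_job(): hands the job in; it is judged then, once.
The state is a dict: "time_s": time; "joint_positions": joint angles; "qd": joint speeds; "joint_torque": joint torques, N m; "ee_pos": TCP position; "tool_rot": TCP orientation; "force": force on the tool from outside, world axes, zero at the start; "ft_torque": the same for the moment, N m; "grip_width": finger opening in m; "gripper_force": force on a finger pad.
Only numpy, scipy, OpenCV 4.12 (cv2) and the standard library are available. Lean on these libraries where they do the work, as an engineer would, in place of code of your own. Each camera call takes 0.05 s, during which the arm holds its last target. There are 200 camera calls.

## Task

Of the three circuit boards standing part-way out of the test rack, push only the tallest one in by its near edge with your fingertips, gently, until it is fully home against the rack's sprung back stop; then press the square key on the control box all the way down, gently, and let it spring back up. Do not pinch or lift the board, and leave the two lower boards, the other two keys, the screwdriver and the jar as they are.

Things in the scene. Friction and masses are not known exactly. Their poses are not given: they have to be found in the camera images.
- rack: Fixed black test rack, 190 mm wide (y), x from -75 to +97 mm, base 12 mm thick. Three slots along x at y = -60, 0, +60 mm, 9 mm wide; guide walls reach 48 mm above the bench. Front (-x, towards the robot) open; at the back a stop bar 88 mm high, face at x = +65 mm, sprung: gives up to 8 mm from 3 to 15 N, then springs back. Origin: under x = y = 0. Turned up to 0.3 rad.
- board_tall: Tallest board: loose, green in an aluminium frame, on edge in any one slot, 130 mm long (x, along the slot), 6 thick (y), 90 high (z), 0.15 to 0.3 kg, slides under about 4 N. Origin: centre of its lower edge, on the base 12 mm above the bench; the front edge is 65 mm towards -x. It starts 20 to 50 mm short of home; home = origin at x = 0 in the rack's frame.
- board_low_a: One of two identical lower boards, to be left as it stands: like the tall one but 55 mm high, in another slot, also standing part-way out. Origin: centre of its lower edge.
- board_low_b: The other lower board, 55 mm high, to be left as it stands. Origin: centre of its lower edge.
- control_box: Fixed grey control box, 110 mm (x) by 200 mm (y) by 40 mm high, left or right of the rack, carrying the three keys. Origin: centre of its underside.
- key_square (a joint): Travel of the square key, m: 0 up, 0.008 fully down.
- key_square_top (a point): Centre of the top of the square key's cap, 28 by 28 mm, grey, standing 14 mm above its housing. At rest it is 66 mm above the bench; it moves straight down 8 mm on a spring, from about 1 N to about 4 N fully down. Each key has a 50 mm square, 12 mm high black housing on the control box; the three are 62 mm apart in a row along the box's y, in any order.
- key_round (a joint): Travel of the small round key, m: 0 up, 0.008 fully down. To be left alone.
- key_round_top (a point): Centre of the top of the small round key's cap, 18 mm across, grey, same height as the square key.
- key_bar (a joint): Travel of the narrow bar key, m: 0 up, 0.008 fully down. To be left alone.
- key_bar_top (a point): Centre of the top of the narrow bar key's cap, 42 mm (x) by 11 mm (y), grey, same height as the square key.
- screwdriver: A screwdriver lying loose on the bench, pointing away from the robot, in front of the gap between rack and control box. To be left alone.
- jar: A white closed jar, 48 mm across and 70 mm high, standing between the rack and the control box. Origin: centre of its underside. To be left alone.
There are look-alikes about, which are no part of the job. What is shaped like the board_tall but pink or red is not meant.

How it is judged:
By the outcome, as a careful person would: the job done as asked, in the order asked, and still so for the second after the job is handed in, with the robot touching nothing.
It also fails if it takes over 43 s, if anything falls off the work surface, if the arm or the gripper's body presses on something with over 40 N, if the wrist force passes 120 N, or if a joint passes its speed limit or range.

## Working session

There is one attempt and no reset: what is moved stays moved. The work goes in short steps, Python scripts to look and compute and a tool call to move; the robot and the scene stay as the last step left them, time stands still between calls to the robot, and variables do not carry over. Pictures are saved under pics/ and viewed, at most 10 in all, crops included, and the job is handed in when it is done.

Besides the shell and the picture viewer there is one more tool, called after "Emit:" as name(argument=value, ...) on one line, values as JSON. send_rows: Moves the arm, as the interface text tells. Its arguments: {"type":"object","properties":{"series":{"type":"array"},"newtons":{"type":"number"}},"required":["series"]}

```bash
mkdir -p pics; cat > h.py <<'E'
import numpy as np, cv2
from scipy.spatial.transform import Rotation as R
from plant import read_state, eyes, bot
def rot(a):
    a=np.array(a,float)
    return a if a.shape==(3,3) else R.from_quat(a).as_matrix()
def cloud(s):
    K=np.array(s["intrinsics"]);d=s["depth"];v,u=np.mgrid[:d.shape[0],:d.shape[1]]
    p=np.stack([(u-K[0,2])/K[0,0]*d,(v-K[1,2])/K[1,1]*d,d],-1)
    return p@rot(s["attitude"]).T+np.array(s["xyz"])
def ray(s,u,v,z):
    K=np.array(s["intrinsics"]);r=rot(s["attitude"])@np.array([(u-K[0,2])/K[0,0],(v-K[1,2])/K[1,1],1])
    c=np.array(s["xyz"]);return c+r*(z-c[2])/r[2]
E
python3 - <<'E'
from h import *
import pickle
st=read_state();print(st)
S={n:eyes.snapshot(n) for n in("scene","side","wrist")}
pickle.dump(S,open("s0.pkl","wb"))
for n,s in S.items():
    print(n,s["xyz"],s["attitude"],np.array(s["intrinsics"])[0])
    cv2.imwrite(f"pics/{n}0.png",s["pixels"][...,::-1])
E
```

```text
{'time_s': 0.0, 'joint_positions': array([ 1.21122467e+00,  4.87321026e-02,  9.75796470e-02,  1.62198339e+00,
       -9.02301036e-06,  1.44299447e+00]), 'qd': array([ 0.00133183,  0.00048067,  0.00034635,  0.00031415, -0.00074954,
       -0.00103266]), 'joint_torque': array([-1.04547462e-04, -3.38777232e+01,  3.20016181e+01,  2.01231020e-02,
       -1.55521179e-04,  5.24861221e-06]), 'ee_pos': array([0.12040758, 0.51042391, 0.24881768]), 'tool_rot': array([ 1.15625615e-01,  9.93292177e-01, -1.13628745e-03, -2.77863785e-04]), 'force': array([ 0.45095103,  0.30173303, -1.39670742]), 'ft_torque': array([0.00094808, 0.03385545, 0.02344663]), 'gripper_force': 0.0, 'grip_width': 0.08495970754279192}
scene [ 1.1334806  -0.38919137  0.77434404] [ 0.78597446  0.48883915 -0.19193082 -0.32625602] [418.13288997   0.         257.98311286]
side [0.36061471 0.46524783 0.74788748] [-0.15324286  0.92897355 -0.33223284  0.05609013] [404.60560322   0.         261.09079448]
wrist [0.0557795  0.52637925 0.37247817] [0.77685837 0.6152245  0.08238639 0.10584121] [324.98653342   0.         256.65531203]
```

View pics/scene0.png

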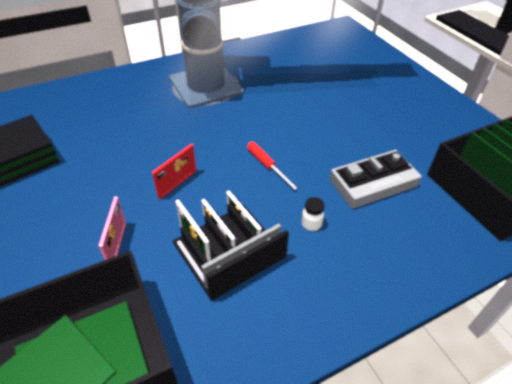

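View pics/side0.png

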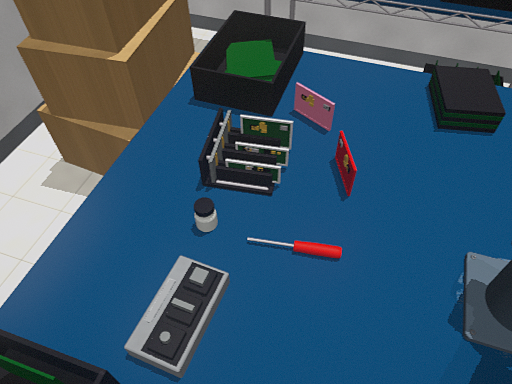

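The scene view shows the rack at (232,245) with three boards, the leftmost (185,228) looking the tallest. The jar is at (313,213), the screwdriver at (270,165) and the box at (375,178).

Candidates for the tall board in the side view:
- Green board in a slot at (265,130), which stands tallest: **chosen**.
- Low boards at (262,152) and (253,170).
- Pink board at (314,106) and red board at (346,162), both look-alikes to ignore.
- Boards in the bin at (253,58) and the stack at (465,95), which are no part of the job.

Candidates for the key:
- Square at (199,275): **chosen**.
- Bar at (183,305).
- Round at (165,337).

```bash
python3 - <<'E'
from h import *
import pickle
S=pickle.load(open("s0.pkl","rb"))
s=S["side"];im=s["pixels"][...,::-1]
a=cv2.resize(im[100:200,190:370],None,fx=4,fy=4,interpolation=cv2.INTER_CUBIC)[:,:720]
cv2.imwrite("pics/crop1.png",a)
b=cv2.resize(im[245:385,115:245],None,fx=4,fy=4,interpolation=cv2.INTER_CUBIC)
cv2.imwrite("pics/crop2.png",b)
C={n:cloud(S[n]) for n in("side","scene")}
P=C["side"]
for u,v in[(265,119),(242,118),(291,122),(262,146),(250,162),(199,275),(183,305),(165,337),(205,205),(318,249),(250,239),(346,140)]:
    print((u,v),P[v,u].round(4))
# heights map in both views near the rack
x0=P[119,265]
for n in C:
    Q=C[n].reshape(-1,3); Q=Q[(abs(Q[:,0]-x0[0])<.2)&(abs(Q[:,1]-x0[1])<.25)]
    for lo,hi in((.095,.11),(.08,.095),(.06,.072)):
        q=Q[(Q[:,2]>lo)&(Q[:,2]<hi)];print(n,lo,len(q),q.min(0).round(3),q.max(0).round(3), np.median(q[:,2]).round(4))
# top faces: component analysis in a rasterised height slice
    H=np.zeros((500,500),np.uint8);m=(Q[:,2]>.06)
    ij=((Q[m][:,:2]-x0[:2]+.25)*1000).astype(int);H[ij[:,0],ij[:,1]]=255
    H=cv2.morphologyEx(H,cv2.MORPH_CLOSE,np.ones((5,5)))
    k,l,stt,ce=cv2.connectedComponentsWithStats(H)
    for i in range(1,k):
        if stt[i,4]>60:
            pts=np.argwhere(l==i).astype(np.float32)/1000-.25+x0[:2].astype(np.float32)
            print(n,stt[i,4],cv2.minAreaRect(pts))
E
```

```text
(265, 119) [ 0.5984 -0.2585  0.101 ]
(242, 118) [ 0.6543 -0.2481  0.0973]
(291, 122) [ 0.5351 -0.2667  0.1022]
(262, 146) [ 0.5868 -0.2015  0.0661]
(250, 162) [ 0.596  -0.1419  0.0665]
(199, 275) [0.5876 0.1625 0.0672]
(183, 305) [0.5909 0.2247 0.0646]
(165, 337) [0.5936 0.287  0.068 ]
(205, 205) [0.6423 0.01   0.0706]
(318, 249) [0.3928 0.0091 0.0236]
(250, 239) [0.537  0.0259 0.0147]
(346, 140) [ 4.032e-01 -3.592e-01  4.000e-04]
side 0.095 627 [ 0.531 -0.508  0.095] [ 0.798 -0.248  0.11 ] 0.1021
side 0.08 1342 [ 0.398 -0.504  0.08 ] [ 0.798 -0.089  0.095] 0.0879
side 0.06 1226 [ 0.398 -0.508  0.06 ] [ 0.798 -0.009  0.072] 0.0661
side 225 ((0.40707409381866455, -0.2698374390602112), (0.008140988647937775, 0.042411964386701584), 23.198627471923828)
side 825 ((0.5107585787773132, -0.41170117259025574), (0.011627565138041973, 0.13148082792758942), 63.43495178222656)
side 762 ((0.5863494873046875, -0.20093727111816406), (0.12828002870082855, 0.010568925179541111), 8.042900085449219)
side 770 ((0.5880315899848938, -0.140783429145813), (0.1294461190700531, 0.009925934486091137), 7.6839919
[... 1034 characters left out ...]
3848)
scene 728 ((0.5885046720504761, -0.14157219231128693), (0.1315101683139801, 0.0081968754529953), 7.765172958374023)
scene 868 ((0.5967098474502563, -0.2623962461948395), (0.132497176527977, 0.00899577047675848), 7.666805267333984)
scene 2451 ((0.7085155844688416, -0.4487680494785309), (0.1787017583847046, 0.1180223748087883), 0.5208495855331421)
scene 72 ((0.6488585472106934, -0.011501193046569824), (0.025000035762786865, 0.0040000081062316895), 0.0)
scene 1618 ((0.6889112591743469, -0.18942716717720032), (0.011769912205636501, 0.18330971896648407), 7.628171443939209)
scene 1936 ((0.7115212082862854, -0.18589629232883453), (0.012424442917108536, 0.1897892951965332), 7.9269537925720215)
```

View pics/crop1.png

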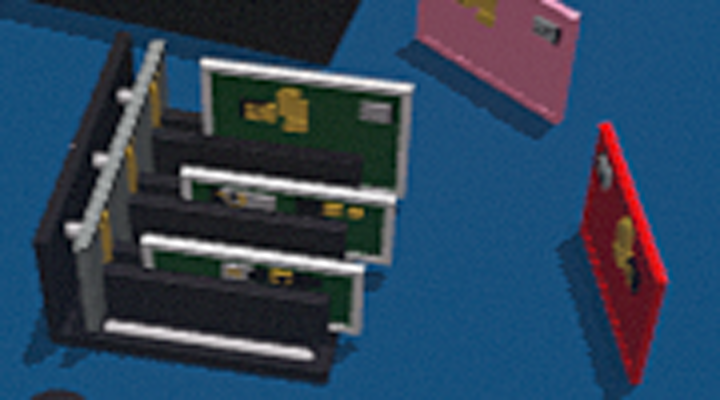

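View pics/crop2.png

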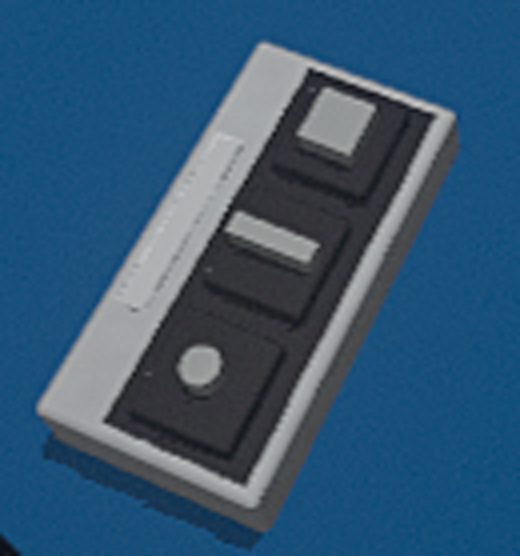

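The crops confirm the choices: the tall green board in its aluminium frame is in the slot at y≈-0.26, top at about 102 mm against 66 mm for the low boards, in both views. The square cap, at crop2 (337,120), is the key nearest the rack. The rack is turned by about 7.7° and the board's front edge is near (0.532,-0.270), roughly 30 mm short of home. I'm moving to a point in front of the board with the fingers shut.

Emit:
send_rows(series=[{"grip": -1, "tx": -0.546, "ty": -0.678, "tz": 0, "spin": -0.367}, {"grip": -1, "tx": -0.546, "ty": -0.678, "tz": 0, "spin": -0.367}, {"grip": -1, "tx": -0.546, "ty": -0.678, "tz": 0, "spin": -0.367}, {"grip": -1, "tx": -0.546, "ty": -0.678, "tz": 0, "spin": -0.367}, {"grip": -1, "tx": -0.546, "ty": -0.678, "tz": 0, "spin": -0.367}, {"grip": -1, "tx": -0.546, "ty": -0.678, "tz": 0, "spin": -0.367}, {"grip": -1, "tx": -0.546, "ty": -0.678, "tz": 0, "spin": -0.367}, {"grip": -1, "tx": -0.546, "ty": -0.678, "tz": 0, "spin": -0.367}, {"grip": -1, "tx": -0.546, "ty": -0.678, "tz": 0, "spin": -0.367}, {"grip": -1, "tx": -0.546, "ty": -0.678, "tz": 0, "spin": -0.367}, {"grip": -1, "tx": -0.546, "ty": -0.678, "tz": 0, "spin": -0.367}, {"grip": -1, "tx": -0.546, "ty": -0.678, "tz": 0, "spin": -0.367}, {"grip": -1, "tx": -0.546, "ty": -0.678, "tz": 0, "spin": -0.367}, {"grip": -1, "tx": -0.546, "ty": -0.678, "tz": 0, "spin": -0.367}, {"grip": -1, "tx": -0.546, "ty": -0.678, "tz": 0, "spin": -0.367}, {"grip": -1, "tx": -0.546, "ty": -0.678, "tz": 0, "spin": -0.367}, {"grip": -1, "tx": -0.546, "ty": -0.678, "tz": 0, "spin": -0.367}, {"grip": -1, "tx": -0.546, "ty": -0.678, "tz": 0, "spin": -0.367}, {"grip": -1, "tx": -0.546, "ty": -0.678, "tz": 0, "spin": -0.367}, {"grip": -1, "tx": -0.546, "ty": -0.678, "tz": 0, "spin": -0.367}])

```text
time_s: 2.15
ee_pos: [0.4958, -0.2744, 0.249]
tool_rot: [-0.067, 0.998, 0.001, -0.001]
force: [0.1, 0.9, 0.4]
grip_width: 0.0
gripper_force: 0.0
```

Emit:
send_rows(series=[{"grip": -1, "tz": 0.03}, {"grip": -1, "tz": 0.07}, {"grip": -1, "tz": 0.11}, {"grip": -1, "tz": 0.14}, {"grip": -1, "tz": 0.15}, {"grip": -1, "tz": 0.15}])

```text
invalid input at $.series[0]: expected keys grip, tx, ty, tz, spin
```

```bash
python3 - <<'E'
from h import *
st=read_state();print(st["time_s"],st["ee_pos"].round(4),rot(st["tool_rot"]).round(3).tolist(),st["force"].round(2),st["grip_width"])
for n in("side","scene"):
    s=eyes.snapshot(n);im=s["pixels"][...,::-1];P=cloud(s)
    Q=P.reshape(-1,3);t=st["ee_pos"]
    q=Q[(abs(Q[:,0]-t[0])<.03)&(abs(Q[:,1]-t[1])<.03)&(Q[:,2]>.03)&(Q[:,2]<.13)]
    print(n,len(q),np.percentile(q,[1,5,95,99],axis=0).round(4).tolist())
    cv2.imwrite(f"pics/{n}1.png",cv2.resize(im[70:220,180:380] if n=="side" else im[120:290,130:310],None,fx=3,fy=3,interpolation=cv2.INTER_CUBIC))
E
```

```text
2.15 [ 0.4958 -0.2744  0.249 ] [[-0.991, -0.134, -0.002], [-0.134, 0.991, 0.002], [0.002, 0.002, -1.0]] [0.12 0.85 0.38] 4.04149598400294e-05Traceback (most recent call last):
  File "<stdin>", line 7, in <module>
    return _quantile_unchecked(
        a, q, axis, out, overwrite_input, method, keepdims, weights)
    return _ureduce(a,
                    func=_quantile_ureduce_func,
    ...<5 lines>...
                    overwrite_input=overwrite_input,
                    method=method)
    r = func(a, **kwargs)
    result = _quantile(arr,
                       quantiles=q,
    ...<2 lines>...
                       out=out,
                       weights=wgt)
    slices_having_nans = np.isnan(arr[-1, ...])
                                  ~~~^^^^^^^^^
IndexError: index -1 is out of bounds for axis 0 with size 0
```

All keys are required in each row. I'm repeating the descent in that form.

Emit:
send_rows(series=[{"grip": -1, "tx": 0, "ty": 0, "tz": 0.03, "spin": 0}, {"grip": -1, "tx": 0, "ty": 0, "tz": 0.07, "spin": 0}, {"grip": -1, "tx": 0, "ty": 0, "tz": 0.11, "spin": 0}, {"grip": -1, "tx": 0, "ty": 0, "tz": 0.14, "spin": 0}, {"grip": -1, "tx": 0, "ty": 0, "tz": 0.15, "spin": 0}, {"grip": -1, "tx": 0, "ty": 0, "tz": 0.15, "spin": 0}])

```text
time_s: 2.8
ee_pos: [0.495, -0.2725, 0.0987]
tool_rot: [-0.068, 0.998, 0.001, -0.001]
force: [-0.4, 0.4, 0.5]
grip_width: -0.0001
gripper_force: 0.0
```

```bash
python3 - <<'E'
from h import *
st=read_state();t=st["ee_pos"];print(st["time_s"],t.round(4),st["force"].round(2))
for n in("side","scene"):
    s=eyes.snapshot(n);im=s["pixels"][...,::-1];Q=cloud(s).reshape(-1,3)
    q=Q[(abs(Q[:,0]-t[0])<.03)&(abs(Q[:,1]-t[1])<.03)&(Q[:,2]>.03)&(Q[:,2]<.13)]
    if len(q):print(n,len(q),np.percentile(q,[1,5,95,99],axis=0).round(4).tolist())
    cv2.imwrite(f"pics/{n}1.png",cv2.resize(im[70:220,180:380] if n=="side" else im[120:290,130:310],None,fx=3,fy=3,interpolation=cv2.INTER_CUBIC))
E
```

```text
2.8 [ 0.495  -0.2725  0.0987] [-0.39  0.38  0.48]
side 80 [[0.4819, -0.2708, 0.0788], [0.4841, -0.2681, 0.0814], [0.5038, -0.2566, 0.112], [0.5046, -0.2438, 0.1288]]
scene 199 [[0.4927, -0.2973, 0.0851], [0.4984, -0.2876, 0.0888], [0.5108, -0.2595, 0.1288], [0.5121, -0.2487, 0.1296]]
```

View pics/side1.png

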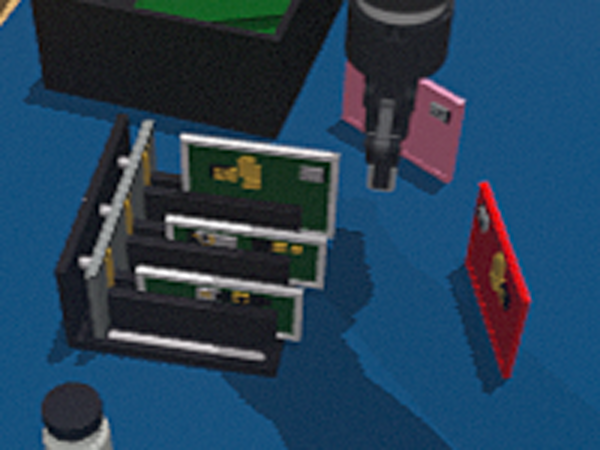

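The shut fingertips, at (382,185), hang in front of the tall board's near edge (335,190), clear of the red and pink boards, with the tip about 20 mm below the TCP. I'm lowering to a tip height of about 53 mm, above the 48 mm guide walls, then approaching.

Emit:
send_rows(series=[{"grip": -1, "tx": 0, "ty": 0, "tz": 0.015, "spin": 0}, {"grip": -1, "tx": 0, "ty": 0, "tz": 0.026, "spin": 0}, {"grip": -1, "tx": -0.005, "ty": 0, "tz": 0.026, "spin": 0}, {"grip": -1, "tx": -0.01, "ty": 0, "tz": 0.026, "spin": 0}, {"grip": -1, "tx": -0.014, "ty": 0, "tz": 0.026, "spin": 0}, {"grip": -1, "tx": -0.017, "ty": 0, "tz": 0.026, "spin": 0}, {"grip": -1, "tx": -0.017, "ty": 0, "tz": 0.026, "spin": 0}])

```text
time_s: 3.6
ee_pos: [0.5139, -0.2722, 0.0745]
tool_rot: [-0.068, 0.998, -0.0, 0.0]
force: [0.5, -0.3, -0.1]
grip_width: -0.0002
gripper_force: 0.0
```

Emit:
send_rows(series=[{"grip": -1, "tx": -0.002, "ty": 0, "tz": 0, "spin": 0}, {"grip": -1, "tx": -0.004, "ty": 0, "tz": 0, "spin": 0}, {"grip": -1, "tx": -0.006, "ty": 0, "tz": 0, "spin": 0}, {"grip": -1, "tx": -0.008, "ty": 0, "tz": 0, "spin": 0}, {"grip": -1, "tx": -0.01, "ty": 0, "tz": 0, "spin": 0}, {"grip": -1, "tx": -0.012, "ty": 0, "tz": 0, "spin": 0}, {"grip": -1, "tx": -0.014, "ty": 0, "tz": 0, "spin": 0}, {"grip": -1, "tx": -0.016, "ty": 0, "tz": 0, "spin": 0}])

```text
time_s: 4.4
ee_pos: [0.529, -0.2699, 0.074]
tool_rot: [-0.068, 0.998, -0.0, -0.0]
force: [-1.6, -0.8, 0.8]
grip_width: -0.0
gripper_force: 0.0
```

Emit:
send_rows(series=[{"grip": -1, "tx": -0.0015, "ty": 0, "tz": 0, "spin": 0}, {"grip": -1, "tx": -0.003, "ty": 0, "tz": 0, "spin": 0}, {"grip": -1, "tx": -0.0045, "ty": 0, "tz": 0, "spin": 0}, {"grip": -1, "tx": -0.006, "ty": 0, "tz": 0, "spin": 0}, {"grip": -1, "tx": -0.0075, "ty": 0, "tz": 0, "spin": 0}, {"grip": -1, "tx": -0.009, "ty": 0, "tz": 0, "spin": 0}, {"grip": -1, "tx": -0.0105, "ty": 0, "tz": 0, "spin": 0}, {"grip": -1, "tx": -0.012, "ty": 0, "tz": 0, "spin": 0}])

```text
time_s: 5.2
ee_pos: [0.541, -0.2682, 0.074]
tool_rot: [-0.068, 0.998, 0.0, 0.0]
force: [-2.9, -1.2, -0.1]
grip_width: 0.0006
gripper_force: 0.0
```

```bash
cat > look.py <<'E'
from h import *
st=read_state();print(st["time_s"],st["ee_pos"].round(4),st["force"].round(2))
d=np.array([.991,.134]);e=np.array([-.134,.991]);b=np.array([.6875,-.188])
for n in("side","scene"):
    Q=cloud(eyes.snapshot(n)).reshape(-1,3);r=Q[:,:2]-b
    X=r@d;Y=r@e
    m=(abs(Y+.06)<.012)&(X>-.19)&(X<-.007)
    q=m&(Q[:,2]>.096)&(Q[:,2]<.11)&(X>-.15);t=X[q]
    f=(abs(Y)<.09)&(Q[:,2]>.078)&(Q[:,2]<.1)&(abs(X)<.015)
    print(n,"board X lo/hi",np.percentile(t,[1,99]).round(4),"topz",np.median(Q[q,2]).round(4),"bar",np.percentile(X[f],[2,50,98]).round(4))
    z=Q[q,2];print(" top z front/back",np.median(z[t<t.min()+.04]).round(4),np.median(z[t>t.max()-.04]).round(4))
    for yo in(0,.06):
        g=(abs(Y-yo)<.012)&(Q[:,2]>.06)&(Q[:,2]<.075)&(X>-.19)&(X<-.012);print("  low",np.percentile(X[g],[1,99]).round(4))
E
python3 look.py
```

```text
5.2 [ 0.541  -0.2682  0.074 ] [-2.95 -1.2  -0.06]
side board X lo/hi [-0.1333 -0.0158] topz 0.101 bar [-0.0049 -0.002   0.0035]
 top z front/back 0.1011 0.1008
  low [-0.1649 -0.0381]
  low [-0.1554 -0.0282]
scene board X lo/hi [-0.1478 -0.0134] topz 0.1008 bar [-0.0131  0.0031  0.0058]
 top z front/back 0.1011 0.1005
  low [-0.1642 -0.0363]
  low [-0.1565 -0.0266]
```

The board is sliding level at about 3 N, with roughly 10 mm to go. I'm continuing in small steps and watching the force.

Emit:
send_rows(series=[{"grip": -1, "tx": -0.001, "ty": 0, "tz": 0, "spin": 0}, {"grip": -1, "tx": -0.002, "ty": 0, "tz": 0, "spin": 0}, {"grip": -1, "tx": -0.003, "ty": 0, "tz": 0, "spin": 0}, {"grip": -1, "tx": -0.004, "ty": 0, "tz": 0, "spin": 0}, {"grip": -1, "tx": -0.005, "ty": 0, "tz": 0, "spin": 0}, {"grip": -1, "tx": -0.006, "ty": 0, "tz": 0, "spin": 0}, {"grip": -1, "tx": -0.007, "ty": 0, "tz": 0, "spin": 0}])

```text
time_s: 6.0
ee_pos: [0.5478, -0.2673, 0.074]
tool_rot: [-0.068, 0.998, 0.0, -0.0]
force: [-1.8, 0.6, 0.4]
grip_width: 0.0001
gripper_force: 0.0
```

Emit:
send_rows(series=[{"grip": -1, "tx": -0.001, "ty": 0, "tz": 0, "spin": 0}, {"grip": -1, "tx": -0.002, "ty": 0, "tz": 0, "spin": 0}])

```text
time_s: 6.2
ee_pos: [0.5498, -0.267, 0.074]
tool_rot: [-0.068, 0.998, 0.0, -0.0]
force: [-1.5, 0.1, -0.1]
grip_width: 0.0
gripper_force: 0.0
```

Emit:
send_rows(series=[{"grip": -1, "tx": -0.001, "ty": 0, "tz": 0, "spin": 0}, {"grip": -1, "tx": -0.002, "ty": 0, "tz": 0, "spin": 0}])

```text
time_s: 6.4
ee_pos: [0.5508, -0.2669, 0.0739]
tool_rot: [-0.067, 0.998, -0.0, -0.001]
force: [-5.8, -1.2, 2.4]
grip_width: -0.0001
gripper_force: 0.0
```

The force jumps to about 6 N, so the stop has been met. I'm easing in a little more.

Emit:
send_rows(series=[{"grip": -1, "tx": -0.001, "ty": 0, "tz": 0, "spin": 0}, {"grip": -1, "tx": -0.001, "ty": 0, "tz": 0, "spin": 0}])

```text
time_s: 6.6
ee_pos: [0.5512, -0.2669, 0.0739]
tool_rot: [-0.067, 0.998, -0.0, -0.002]
force: [-6.2, -1.2, 2.5]
grip_width: 0.0001
gripper_force: 0.0
```

Emit:
send_rows(series=[{"grip": -1, "tx": -0.001, "ty": 0, "tz": 0, "spin": 0}, {"grip": -1, "tx": -0.001, "ty": 0, "tz": 0, "spin": 0}])

```text
time_s: 6.8
ee_pos: [0.5517, -0.2669, 0.0739]
tool_rot: [-0.067, 0.998, -0.0, -0.002]
force: [-7.1, -0.7, 3.1]
grip_width: 0.0001
gripper_force: 0.0
```

```bash
python3 look.py
```

```text
6.8 [ 0.5517 -0.2669  0.0739] [-7.08 -0.69  3.12]
side board X lo/hi [-0.1225 -0.0082] topz 0.1008 bar [-0.0138 -0.0017  0.0044]
 top z front/back 0.1013 0.1005
  low [-0.1652 -0.0376]
  low [-0.1555 -0.0282]
scene board X lo/hi [-0.1447 -0.0098] topz 0.1011 bar [-0.0041  0.0039  0.0066]
 top z front/back 0.1017 0.1008
  low [-0.1639 -0.0361]
  low [-0.1549 -0.0263]
```

Emit:
send_rows(series=[{"grip": -1, "tx": -0.001, "ty": 0, "tz": 0, "spin": 0}, {"grip": -1, "tx": -0.002, "ty": 0, "tz": 0, "spin": 0}, {"grip": -1, "tx": -0.002, "ty": 0, "tz": 0, "spin": 0}])

```text
time_s: 7.2
ee_pos: [0.5529, -0.2668, 0.0739]
tool_rot: [-0.067, 0.998, -0.0, -0.003]
force: [-9.8, -0.5, 4.5]
grip_width: 0.0
gripper_force: 0.0
```

Emit:
send_rows(series=[{"grip": -1, "tx": -0.001, "ty": 0, "tz": 0, "spin": 0}, {"grip": -1, "tx": -0.002, "ty": 0, "tz": 0, "spin": 0}, {"grip": -1, "tx": -0.002, "ty": 0, "tz": 0, "spin": 0}])

```text
time_s: 7.5
ee_pos: [0.5541, -0.2667, 0.0739]
tool_rot: [-0.067, 0.998, -0.0, -0.004]
force: [-11.4, -1.6, 5.5]
grip_width: 0.0002
gripper_force: 0.0
```

```bash
python3 look.py
```

```text
7.5 [ 0.5541 -0.2667  0.0739] [-11.41  -1.56   5.46]
side board X lo/hi [-0.1198 -0.0085] topz 0.101 bar [-0.0129  0.0003  0.0066]
 top z front/back 0.1007 0.1014
  low [-0.165  -0.0381]
  low [-0.1553 -0.0283]
scene board X lo/hi [-0.1466 -0.0086] topz 0.1011 bar [-0.0061  0.0059  0.0088]
 top z front/back 0.1013 0.1009
  low [-0.1648 -0.0362]
  low [-0.1547 -0.026 ]
```

The bar has yielded about 2 mm at 11 N with the board level against it. I'm backing off slowly and checking.

Emit:
send_rows(series=[{"grip": -1, "tx": 0.001, "ty": 0, "tz": 0, "spin": 0}, {"grip": -1, "tx": 0.002, "ty": 0, "tz": 0, "spin": 0}, {"grip": -1, "tx": 0.003, "ty": 0, "tz": 0, "spin": 0}, {"grip": -1, "tx": 0.004, "ty": 0, "tz": 0, "spin": 0}, {"grip": -1, "tx": 0.005, "ty": 0, "tz": 0, "spin": 0}, {"grip": -1, "tx": 0.006, "ty": 0, "tz": 0, "spin": 0}, {"grip": -1, "tx": 0.007, "ty": 0, "tz": 0, "spin": 0}, {"grip": -1, "tx": 0.008, "ty": 0, "tz": 0, "spin": 0}, {"grip": -1, "tx": 0.01, "ty": 0, "tz": 0, "spin": 0}, {"grip": -1, "tx": 0.015, "ty": 0, "tz": 0, "spin": 0}, {"grip": -1, "tx": 0.025, "ty": 0, "tz": 0, "spin": 0}, {"grip": -1, "tx": 0.035, "ty": 0, "tz": 0, "spin": 0}, {"grip": -1, "tx": 0.035, "ty": 0, "tz": -0.04, "spin": 0}, {"grip": -1, "tx": 0.035, "ty": 0, "tz": -0.08, "spin": 0}, {"grip": -1, "tx": 0.035, "ty": 0, "tz": -0.12, "spin": 0}, {"grip": -1, "tx": 0.035, "ty": 0, "tz": -0.12, "spin": 0}])

```text
time_s: 9.2
ee_pos: [0.5253, -0.2729, 0.2021]
tool_rot: [-0.067, 0.998, -0.004, 0.005]
force: [0.7, -0.2, 0.5]
grip_width: 0.0001
gripper_force: 0.0
```

```bash
python3 look.py; python3 - <<'E'
from h import *
a=eyes.snapshot("side")["pixels"][...,::-1];b=eyes.snapshot("scene")["pixels"][...,::-1]
cv2.imwrite("pics/chk.png",np.hstack([cv2.resize(a[100:200,190:300],(440,400)),cv2.resize(b[180:300,170:295],(360,400))[:,:360]]))
E
```

```text
9.2 [ 0.5253 -0.2729  0.2021] [ 0.67 -0.16  0.54]
side board X lo/hi [-0.1322 -0.0084] topz 0.101 bar [-0.0128 -0.0023  0.0037]
 top z front/back 0.101 0.1008
  low [-0.1652 -0.0382]
  low [-0.1554 -0.0283]
scene board X lo/hi [-0.1309 -0.0078] topz 0.1009 bar [-0.0044  0.003   0.0059]
 top z front/back 0.1007 0.1006
  low [-0.1652 -0.0354]
  low [-0.1548 -0.0262]
```

View pics/chk.png

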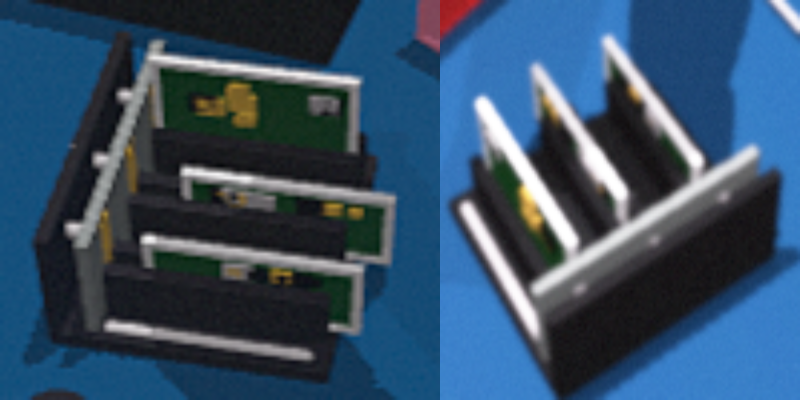

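The board stands home: its rear edge meets the bar at left-panel (155,60), the bar is back at rest, and the low boards are unmoved. Next I'm measuring the square key.

```bash
python3 - <<'E'
from h import *
import pickle
S=pickle.load(open("s0.pkl","rb"));st=read_state();t=st["ee_pos"];M=rot(st["tool_rot"])
for n in("side","scene"):
    s=S[n] if n=="scene" else eyes.snapshot(n);P=cloud(s)
    m=((P[...,2]>.059)&(P[...,2]<.075)&(abs(P[...,0]-.59)<.05)&(P[...,1]>.12)&(P[...,1]<.33)).astype(np.uint8)
    k,l,q,c=cv2.connectedComponentsWithStats(m)
    for i in range(1,k):
        if q[i,4]>15:
            p=P[l==i];u,v=c[i];print(n,c[i].round(1),q[i,4],"ray",ray(s,u,v,.066).round(4)[:2],"mean",p.mean(0).round(4),np.ptp(p,axis=0).round(3))
w=np.array([.5876,.1625,.14]);print("tool shift to",w,(M.T@(w-t)).round(4),"heading",np.degrees(np.arctan2(M[1,0],M[0,0])))
E
```

```text
side [199.3 275.6] 233 ray [0.587 0.163] mean [0.5872 0.1627 0.0654] [0.029 0.029 0.01 ]
side [183.2 304.6] 164 ray [0.5904 0.2244] mean [0.5907 0.2241 0.0652] [0.041 0.012 0.009]
side [165.2 336.7] 98 ray [0.5943 0.2859] mean [0.5946 0.2856 0.065 ] [0.017 0.017 0.008]
scene [395.3 156. ] 37 ray [0.599  0.2803] mean [0.5975 0.2822 0.064 ] [0.02  0.016 0.008]
scene [374.8 162.2] 73 ray [0.595  0.2191] mean [0.5934 0.2208 0.0641] [0.044 0.013 0.01 ]
scene [353.7 169. ] 117 ray [0.592  0.1573] mean [0.5907 0.1585 0.0644] [0.03  0.031 0.009]
tool shift to [0.5876 0.1625 0.14  ] [-0.1233  0.4201  0.0531] heading -172.27179705647987
```

Emit:
send_rows(series=[{"grip": -1, "tx": -0.121, "ty": 0.421, "tz": 0, "spin": 0.18}, {"grip": -1, "tx": -0.121, "ty": 0.421, "tz": 0, "spin": 0.18}, {"grip": -1, "tx": -0.121, "ty": 0.421, "tz": 0, "spin": 0.18}, {"grip": -1, "tx": -0.121, "ty": 0.421, "tz": 0, "spin": 0.18}, {"grip": -1, "tx": -0.121, "ty": 0.421, "tz": 0, "spin": 0.18}, {"grip": -1, "tx": -0.121, "ty": 0.421, "tz": 0, "spin": 0.18}, {"grip": -1, "tx": -0.121, "ty": 0.421, "tz": 0, "spin": 0.18}, {"grip": -1, "tx": -0.121, "ty": 0.421, "tz": 0, "spin": 0.18}, {"grip": -1, "tx": -0.121, "ty": 0.421, "tz": 0, "spin": 0.18}, {"grip": -1, "tx": -0.121, "ty": 0.421, "tz": 0, "spin": 0.18}, {"grip": -1, "tx": -0.121, "ty": 0.421, "tz": 0.04, "spin": 0.18}, {"grip": -1, "tx": -0.121, "ty": 0.421, "tz": 0.08, "spin": 0.18}, {"grip": -1, "tx": -0.121, "ty": 0.421, "tz": 0.095, "spin": 0.18}, {"grip": -1, "tx": -0.121, "ty": 0.421, "tz": 0.095, "spin": 0.18}, {"grip": -1, "tx": -0.121, "ty": 0.421, "tz": 0.095, "spin": 0.18}])

```text
time_s: 10.95
ee_pos: [0.5863, 0.1622, 0.0994]
tool_rot: [0.023, 1.0, -0.0, -0.0]
force: [1.0, 0.0, 0.9]
grip_width: -0.0001
gripper_force: 0.0
```

```bash
python3 - <<'E'
from h import *
st=read_state();print(st["time_s"],st["ee_pos"].round(4),st["force"].round(2))
a=eyes.snapshot("side")["pixels"][...,::-1];b=eyes.snapshot("scene")["pixels"][...,::-1]
cv2.imwrite("pics/key.png",np.hstack([cv2.resize(a[220:370,130:260],(390,450)),cv2.resize(b[90:220,310:430],(400,450))]))
E
```

```text
10.95 [0.5863 0.1622 0.0994] [0.96 0.01 0.87]
```

View pics/key.png

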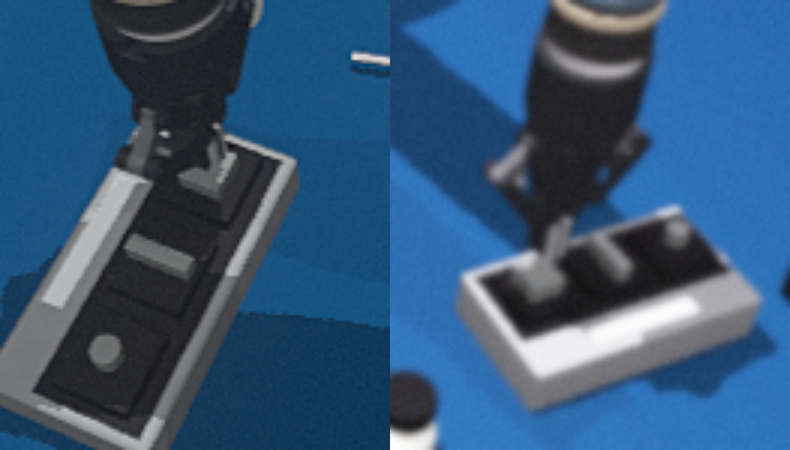

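The shut fingertips hang over the square cap, at left (210,170) and right (545,280), clear of the bar key. I'm pressing slowly.

Emit:
send_rows(series=[{"grip": -1, "tx": 0, "ty": 0, "tz": 0.004, "spin": 0}, {"grip": -1, "tx": 0, "ty": 0, "tz": 0.008, "spin": 0}, {"grip": -1, "tx": 0, "ty": 0, "tz": 0.011, "spin": 0}, {"grip": -1, "tx": 0, "ty": 0, "tz": 0.013, "spin": 0}, {"grip": -1, "tx": 0, "ty": 0, "tz": 0.015, "spin": 0}, {"grip": -1, "tx": 0, "ty": 0, "tz": 0.016, "spin": 0}, {"grip": -1, "tx": 0, "ty": 0, "tz": 0.017, "spin": 0}, {"grip": -1, "tx": 0, "ty": 0, "tz": 0.018, "spin": 0}, {"grip": -1, "tx": 0, "ty": 0, "tz": 0.019, "spin": 0}, {"grip": -1, "tx": 0, "ty": 0, "tz": 0.02, "spin": 0}])

```text
time_s: 12.05
ee_pos: [0.586, 0.1628, 0.0792]
tool_rot: [0.022, 1.0, -0.0, -0.0]
force: [-1.9, 0.1, 2.2]
grip_width: 0.0002
gripper_force: 1.5
```

Emit:
send_rows(series=[{"grip": -1, "tx": 0, "ty": 0, "tz": 0.001, "spin": 0}, {"grip": -1, "tx": 0, "ty": 0, "tz": 0.001, "spin": 0}])

```text
time_s: 12.25
ee_pos: [0.586, 0.1628, 0.078]
tool_rot: [0.022, 1.0, -0.0, -0.0]
force: [-2.1, 0.2, 2.8]
grip_width: -0.0003
gripper_force: 1.7
```

Emit:
send_rows(series=[{"grip": -1, "tx": 0, "ty": 0, "tz": 0.001, "spin": 0}, {"grip": -1, "tx": 0, "ty": 0, "tz": 0.001, "spin": 0}])

```text
time_s: 12.45
ee_pos: [0.586, 0.1628, 0.077]
tool_rot: [0.022, 1.0, -0.0, -0.0]
force: [-2.2, -0.4, 3.7]
grip_width: 0.0002
gripper_force: 1.9
```

Emit:
send_rows(series=[{"grip": -1, "tx": 0, "ty": 0, "tz": 0.001, "spin": 0}, {"grip": -1, "tx": 0, "ty": 0, "tz": 0.001, "spin": 0}])

```text
time_s: 12.65
ee_pos: [0.5861, 0.1628, 0.0767]
tool_rot: [0.022, 1.0, 0.0, 0.0]
force: [-4.2, -0.7, 5.8]
grip_width: -0.0
gripper_force: 3.2
```

Emit:
send_rows(series=[{"grip": -1, "tx": 0, "ty": 0, "tz": 0.001, "spin": 0}, {"grip": -1, "tx": 0, "ty": 0, "tz": 0.001, "spin": 0}])

```text
time_s: 12.85
ee_pos: [0.5861, 0.1628, 0.0767]
tool_rot: [0.022, 1.0, 0.0, 0.0]
force: [-4.7, -0.9, 10.8]
grip_width: 0.0002
gripper_force: 4.8
```

The motion stopped at 0.0767 m and the force climbed past the spring's range, so the key is bottomed. I'm releasing it.

Emit:
send_rows(series=[{"grip": -1, "tx": 0, "ty": 0, "tz": -0.002, "spin": 0}, {"grip": -1, "tx": 0, "ty": 0, "tz": -0.005, "spin": 0}, {"grip": -1, "tx": 0, "ty": 0, "tz": -0.008, "spin": 0}, {"grip": -1, "tx": 0, "ty": 0, "tz": -0.012, "spin": 0}, {"grip": -1, "tx": 0, "ty": 0, "tz": -0.02, "spin": 0}, {"grip": -1, "tx": 0, "ty": 0, "tz": -0.04, "spin": 0}, {"grip": -1, "tx": 0, "ty": 0, "tz": -0.08, "spin": 0}, {"grip": -1, "tx": 0, "ty": 0, "tz": -0.12, "spin": 0}, {"grip": -1, "tx": 0, "ty": 0, "tz": -0.15, "spin": 0}, {"grip": -1, "tx": 0, "ty": 0, "tz": -0.15, "spin": 0}, {"grip": -1, "tx": 0, "ty": 0, "tz": -0.15, "spin": 0}])

```text
time_s: 13.95
ee_pos: [0.5873, 0.1629, 0.2265]
tool_rot: [0.022, 1.0, 0.0, 0.002]
force: [-1.0, 0.6, -2.0]
grip_width: -0.0002
gripper_force: 0.0
```

```bash
python3 look.py; python3 - <<'E'
from h import *
P=cloud(eyes.snapshot("scene"))
for u,v in[(354,168),(375,161),(395,155)]:
    print(np.percentile(P[v-5:v+6,u-5:u+6,2],95).round(4))
a=eyes.snapshot("side")["pixels"][...,::-1];cv2.imwrite("pics/end.png",a)
E
```

```text
13.95 [0.5873 0.1629 0.2265] [-1.02  0.6  -1.97]
side board X lo/hi [-0.1325 -0.008 ] topz 0.1006 bar [-0.0127 -0.0024  0.0034]
 top z front/back 0.1009 0.101
  low [-0.165  -0.0379]
  low [-0.1554 -0.0284]
scene board X lo/hi [-0.1311 -0.0081] topz 0.1009 bar [-0.004   0.003   0.0056]
 top z front/back 0.1007 0.1011
  low [-0.1637 -0.0357]
  low [-0.1556 -0.0262]
0.0668
0.0665
0.0662
```

View pics/end.png

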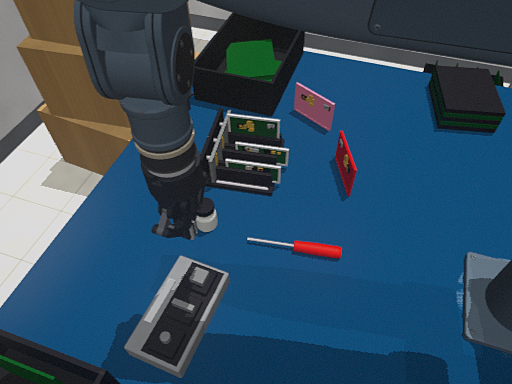

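The final view shows the board home at (250,125), all three keys up at 66 mm, the jar (205,215) and screwdriver (295,248) unmoved, and the arm clear. I'm handing the job in.

```bash
python3 -c "
from plant import bot
print(bot.close_job())"
```

```text
the job is handed in; nothing more can be done
None
```

I handed the job in at about 14 s: the tallest board is home against the back stop, and the square key went fully down and sprang back up. The lower boards, other keys, screwdriver and jar looked unmoved in the final check; no verdict came back.

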